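# Flasks over the wax trees

## Task

Get the four wax trees ready for casting: pick out the four open steel flasks and stand each one over the tree on the rubber base of its own size, the smallest flask on the smallest base and so on up to the largest, upright, centred and flat on its base. Leave the closed steel tin and the little weighted stand where they are.

Things in the scene. Friction and masses are not known exactly. Their poses are not given: they have to be found in the camera images.
- flask_small_mid (a point): small casting flask: bright steel tube open at both ends, standing upright, loose, outer diameter 30 mm, wall 2.5 mm, height 40 mm. The point is the tube's centre, half-way up on its axis (20 mm above its lower rim); z is the tube's axis, up. Weighs 50 to 360 g.
- flask_medium_mid (a point): medium casting flask: bright steel tube open at both ends, standing upright, loose, outer diameter 42 mm, wall 2.5 mm, height 50 mm. The point is the tube's centre, half-way up on its axis (25 mm above its lower rim); z is the tube's axis, up. Weighs 50 to 360 g.
- flask_large_mid (a point): large casting flask: bright steel tube open at both ends, standing upright, loose, outer diameter 54 mm, wall 2.5 mm, height 60 mm. The point is the tube's centre, half-way up on its axis (30 mm above its lower rim); z is the tube's axis, up. Weighs 50 to 360 g.
- flask_largest_mid (a point): largest casting flask: bright steel tube open at both ends, standing upright, loose, outer diameter 66 mm, wall 2.5 mm, height 70 mm. The point is the tube's centre, half-way up on its axis (35 mm above its lower rim); z is the tube's axis, up. Weighs 50 to 360 g.
- base_small: small sprue base: flat black rubber disc fixed to the bench, diameter 46 mm (16 mm wider than its flask, so an 8 mm step shows all round), 8 mm thick, with a slender upright green wax tree on its middle (reaching at most 5 mm from the axis, its top 34 mm above the bench). Its flask stands on the disc around the tree. Origin: centre of the disc's underside on the bench; z up.
- base_medium: medium sprue base: flat black rubber disc fixed to the bench, diameter 58 mm (16 mm wider than its flask, so an 8 mm step shows all round), 8 mm thick, with a slender upright green wax tree on its middle (reaching at most 8 mm from the axis, its top 44 mm above the bench). Its flask stands on the disc around the tree. Origin: centre of the disc's underside on the bench; z up.
- base_large: large sprue base: flat black rubber disc fixed to the bench, diameter 70 mm (16 mm wider than its flask, so an 8 mm step shows all round), 8 mm thick, with a slender upright green wax tree on its middle (reaching at most 10 mm from the axis, its top 54 mm above the bench). Its flask stands on the disc around the tree. Origin: centre of the disc's underside on the bench; z up.
- base_largest: largest sprue base: flat black rubber disc fixed to the bench, diameter 82 mm (16 mm wider than its flask, so an 8 mm step shows all round), 8 mm thick, with a slender upright green wax tree on its middle (reaching at most 12 mm from the axis, its top 64 mm above the bench). Its flask stands on the disc around the tree. Origin: centre of the disc's underside on the bench; z up.
- tin_mid (a point): bystander: closed steel tin with a flat lid (not a flask), lid diameter 52 mm, height 48 mm, loose. The point is its centre, 24 mm above the bench. Leave it.
- stand_mid (a point): bystander: little weighted bench stand, three stepped dark steel discs (lowest 64 mm across) with a short rod and brass ball, 62 mm high in all, loose. The point is on its axis, 31 mm above the bench. Leave it.
Mind the look-alikes: they are no part of the job. What is shaped like the base_small but pink is not meant.

How it is judged:
By the outcome, as a careful person would: the job done as asked, in the order asked, and still so for the second after the job is handed in, with the robot touching nothing.
It also fails if it takes over 128 s, if anything falls off the work surface, if the arm or the gripper's body presses on something with over 40 N, if the wrist force passes 120 N, or if a joint passes its speed limit or range.

## Robot

A 6-joint arm with a two-finger parallel gripper is mounted at the origin on the work surface. World frame = base frame: x ahead of the robot, y to its left, z up, the work surface at z = 0. Lengths are in m, angles in degrees, forces in N, time in s.
With the tool pointing down it reaches from about 0.375 to 0.9 m from the base axis. Payload 3.1 kg.
Tool frame: the origin (TCP) lies at the very end of the fingers, on their centre line; the grasp point (between the pads) lies 19 mm behind it; z points along the fingers, y is the line along which they close (so a half turn about z gives the same grasp; the last joint's range is limited). The gripper opens to 87 mm and grips with 3 to 60 N. Pads are 19 mm wide; open, the fingers measure 117 mm over their backs; the gripper's body (75 mm by 190 mm) begins 51 mm behind the grasp point.
Start: joints at [53.085, 30.224, 82.088, -0, 67.689, -10.227], TCP at [0.281, 0.558, 0.223] pointing down, gripper open.
Joint ranges: [-176.69, 176.69], [-43.24, 126.21], [12.49, 139.97], [-82, 262], [0, 151.66], [-163.58, 163.58]. Speed limits (degrees/s): [159.86, 159.86, 180, 180, 180, 180].

## Interface

Orientations are given as a 3x3 rotation matrix whose columns are the frame's x, y, z axes.
In Python, from rig import bot, imaging gives the robot as it stands.
- The arm moves only by the tool drive_tool, never from a script. Its argument "deltas" is text: rows parted by semicolons, each of 5 numbers parted by spaces: the finger opening in mm, from 0 to 87, then the shift along the world's x, y, z in mm, then the turn about the world's z in rad. In form: jaw dx dy dz twist; .... A call has 1 to 12 rows; each row is the pose to reach, as a shift and turn from the pose commanded when the call began; what a row does not reach only later rows make up. A row lasts 1/10 s, in which the tool goes at most 50 mm and 8.59 degrees, less where a joint would pass 70% of its speed; a pose out of reach is approached as far as the arm can. A call with a gripper value outside its range is refused whole. The fingers move at their own pace and stop on an object; the grip force is fixed at half the most. Time passes only in rows, so rows that repeat a pose let the fingers close. It gives the time, the measured TCP pose, the force, the opening and the grip force at its end, in the units of the state.
- bot.read_state(): the state, without advancing time (a new reading comes with each control period).
- imaging.capture(name): name is "scene" or "top"; returns the picture (400x640x3 uint8, red, green, blue); there is no depth.
- imaging.camera_model(name): a dict with "fx", "fy", "cx", "cy" (pixels), "T" (4x4, takes a point from camera to world coordinates). Camera axes: x right, y down, z forward; pixel columns grow to the right and rows downward; lengths in m; the calibration is good to about 2 mm. A picture is of the moment at which its call begins. camera_model takes no time and is no camera call.
- bot.hand_in(): hands the job in; it is judged then, once.
The state is a dict: "time_s": time; "joint_positions": joint angles; "qvel": joint speeds; "tau": joint torques, N m; "position": TCP position; "tcp_rot": TCP orientation; "force": force on the tool from outside, world axes, zero at the start; "moment": the same for the moment, N m; "opening": opening from 0.0 (shut) to 1.0 (fully open); "grasp_force": force on a finger pad.
Only numpy, scipy, OpenCV 4.12 (cv2) and the standard library are available. Lean on these libraries where they do the work, as an engineer would, in place of code of your own. Each camera call takes 0.05 s, during which the arm holds its last target. There are 200 camera calls.

## Working session

There is one attempt and no reset: what is moved stays moved. The work goes in short steps, Python scripts to look and compute and a tool call to move; the robot and the scene stay as the last step left them, time stands still between calls to the robot, and variables do not carry over. Pictures are saved under pics/ and viewed, at most 14 in all, crops included, and the job is handed in when it is done.

Besides the shell and the picture viewer there is one more tool, called after "Call:" in YAML: its name, and indented under it one key for each argument. drive_tool: Moves the arm, as the interface text tells. Its arguments: {"type":"object","properties":{"deltas":{"type":"string"}},"required":["deltas"]}

```bash
mkdir -p pics
python3 - <<'E'
from rig import bot, imaging
import cv2,json
for n in("scene","top"):
    im=imaging.capture(n); cv2.imwrite(f"pics/{n}0.png",im[:,:,::-1])
    m=imaging.camera_model(n); print(n,m)
s=bot.read_state();print(s)
E
```

```text
scene {'fx': 469.4153287921805, 'fy': 469.4153287921805, 'cx': 327.5430729104522, 'cy': 198.27552033111422, 'T': array([[-0.59471563,  0.55460308, -0.58200408,  1.2567716 ],
       [ 0.80369653,  0.39247419, -0.44725373,  0.5621918 ],
       [-0.01962671, -0.73374344, -0.6791431 ,  0.89351748],
       [ 0.        ,  0.        ,  0.        ,  1.        ]])}
top {'fx': 376.9701928135493, 'fy': 376.9701928135493, 'cx': 317.7635757648848, 'cy': 195.69854983401956, 'T': array([[-0.00691775, -0.99484577,  0.10116342,  0.41191278],
       [-0.99984499,  0.00851936,  0.01540843, -0.01448531],
       [-0.01619086, -0.10104114, -0.99475049,  1.17750225],
       [ 0.        ,  0.        ,  0.        ,  1.        ]])}
{'time_s': 0.1, 'joint_positions': array([ 5.30847634e+01,  3.02752769e+01,  8.21479388e+01,  9.76666971e-04,
        6.76887490e+01, -1.02276323e+01]), 'qvel': array([ 0.06436193, -0.13611057, -0.18609833,  0.0039784 , -0.05447277,
        0.10273695]), 'tau': array([ 3.09988154e-04, -4.40987313e+01, -1.77150643e+01,  6.35073963e-02,
        5.34385024e-02, -4.31701233e-05]), 'position': array([0.28028223, 0.5579073 , 0.22165806]), 'tcp_rot': array([[-8.93465447e-01,  4.49130367e-01, -1.18633632e-03],
       [ 4.49131788e-01,  8.93464171e-01, -1.55292135e-03],
       [ 3.62484860e-04, -1.92030292e-03, -9.99998091e-01]]), 'force': array([-0.21093134, -0.96761529,  0.15614791]), 'moment': array([-0.00612109,  0.00288228,  0.00219763]), 'grasp_force': 0.0, 'opening': 1.003281064703406}
```

View pics/scene0.png

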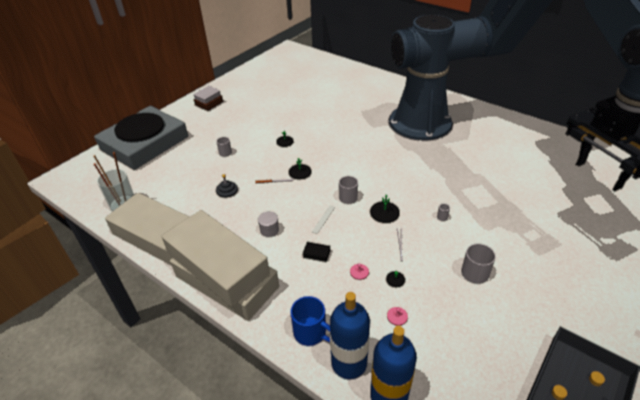

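View pics/top0.png

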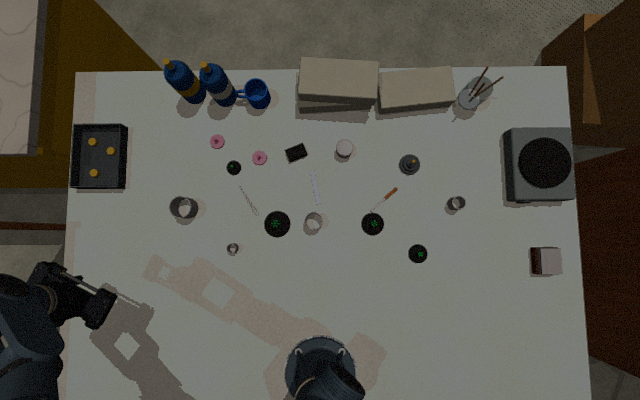

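```bash
cat > h.py <<'E'
import numpy as np,cv2
from rig import bot,imaging
from scipy.optimize import minimize
def cam(n):
    m=imaging.camera_model(n); return m,np.linalg.inv(m["T"])
C={n:cam(n) for n in("scene","top")}
def proj(n,P):
    m,Ti=C[n]; p=np.asarray(P)@Ti[:3,:3].T+Ti[:3,3]
    return np.c_[m["fx"]*p[:,0]/p[:,2]+m["cx"],m["fy"]*p[:,1]/p[:,2]+m["cy"]]
def back(n,u,v,z):
    m,_=C[n]; d=m["T"][:3,:3]@[(u-m["cx"])/m["fx"],(v-m["cy"])/m["fy"],1]; o=m["T"][:3,3]
    return (o+d*(z-o[2])/d[2])[:2]
a=np.linspace(0,2*np.pi,73)[:-1]
def hull(n,x,y,d,z0,z1):
    P=np.concatenate([np.c_[x+d/2*np.cos(a),y+d/2*np.sin(a),0*a+z] for z in(z0,z1)])
    return cv2.convexHull(proj(n,P).astype(np.float32))[:,0]
S=8
def fit(n,im,x,y,d,z0,z1,r=.012):
    """grid search: silhouette mean contrast between 1px inside and 1px outside"""
    g=cv2.cvtColor(im,cv2.COLOR_RGB2GRAY).astype(np.float32); g=cv2.GaussianBlur(g,(0,0),.6)
    h0=hull(n,x,y,d,z0,z1); best=[]
    def score(dx,dy):
        h=hull(n,x+dx,y+dy,d,z0,z1); q=np.vstack([h,h[:1]]); s=np.r_[0,np.cumsum(np.hypot(*np.diff(q,axis=0).T))]
        t=np.linspace(0,s[-1],80)[:-1]; p=np.c_[np.interp(t,s,q[:,0]),np.interp(t,s,q[:,1])]
        tn=np.roll(p,-1,0)-np.roll(p,1,0); nn=np.c_[tn[:,1],-tn[:,0]]/np.linalg.norm(tn,axis=1)[:,None]
        if np.mean(np.sum(nn*(p-p.mean(0)),1))<0: nn=-nn
        f=lambda k:cv2.remap(g,*(p+k*nn).astype(np.float32).T.copy(),cv2.INTER_LINEAR)[:,0]
        return np.mean(np.clip(f(1)-f(-1),-10,40))
    for st,R in((.002,r),(.0005,.0025)):
        c=(0,0) if not best else best[1:]
        best=max((score(c[0]+i,c[1]+j),c[0]+i,c[1]+j) for i in np.arange(-R,R+1e-9,st) for j in np.arange(-R,R+1e-9,st))
    return np.array([x+best[1],y+best[2]]),best[0]
F={"small":(.030,.040),"medium":(.042,.050),"large":(.054,.060),"largest":(.066,.070)}
E
python3 - <<'E'
from h import *
im={n:imaging.capture(n) for n in C}
T={"f_small":(232,249,.02),"f_medium":(456,203,.025),"f_large":(313,222,.03),"f_largest":(183,208,.035),
"b_small":(233,168,.008),"b_medium":(418,254,.008),"b_large":(373,224,.008),"b_largest":(277,224,.008)}
for k,(u,v,z) in T.items():
    x,y=back("top",u,v,z); c,s=k.split("_")
    for sz in F:
        d,h=F[sz]
        if c=="b": d,h=d+.016,.008
        r=[fit(n,im[n],x,y,d,0,h) for n in("top","scene")]
        print(k,sz,*[(np.round(p*1000,1),round(float(q),1)) for p,q in r])
        if sz==s:
            for n,(p,_) in zip(("top","scene"),r):
                cv2.polylines(im[n] if 0 else im.setdefault(n+"o",cv2.resize(im[n],None,fx=4,fy=4)),[np.int32(hull(n,*p,d,0,h)*4+1.5)],True,(255,0,0),1)
t=im["topo"][560:1100,640:1900]; s=im["sceneo"][480:1200,800:2080]
cv2.imwrite("pics/t1.png",cv2.resize(t,(800,343),interpolation=cv2.INTER_AREA)[:,:,::-1]); cv2.imwrite("pics/s1.png",cv2.resize(s,(800,450),interpolation=cv2.INTER_AREA)[:,:,::-1])
E
```

```text
f_small small (array([371.2, 264.5]), 34.1) (array([378.2, 269. ]), 40.0)
f_small medium (array([369.2, 257. ]), 19.6) (array([368.2, 268. ]), 19.1)
f_small large (array([369.7, 280.5]), 10.8) (array([365.2, 252. ]), 11.7)
f_small largest (array([353.7, 276. ]), 6.5) (array([358.2, 281. ]), 9.7)
f_medium small (array([ 511.6, -422. ]), 18.7) (array([ 502.1, -422. ]), 25.0)
f_medium medium (array([ 503.6, -417.5]), 38.9) (array([ 505.1, -418. ]), 40.0)
f_medium large (array([ 494.1, -415. ]), 21.0) (array([ 499.1, -412. ]), 21.4)
f_medium largest (array([ 492.1, -423. ]), 12.7) (array([ 495.1, -418. ]), 16.4)
f_large small (array([462.9,  25.8]), 14.3) (array([456.9,  32.8]), 20.0)
f_large medium (array([459.9,  17.3]), 17.1) (array([439.9,   4.3]), 21.7)
f_large large (array([449.4,  17.3]), 22.3) (array([455.9,  16.8]), 40.0)
f_large largest (array([442.4,  16.8]), 20.7) (array([446.4,  20.3]), 21.6)
f_largest small (array([479.4, 400.6]), 14.2) (array([479.4, 429.6]), 13.2)
f_largest medium (array([507.4, 404.6]), 14.8) (array([505.4, 426.6]), 18.2)
f_largest large (array([503.4, 4
[... 659 characters left out ...]
medium largest (array([ 337.6, -311.6]), 12.1) (array([ 360.1, -312.1]), 19.0)
b_large small (array([ 432. , -152.8]), 19.3) (array([ 439. , -151.8]), 26.0)
b_large medium (array([ 443.5, -165.8]), 23.2) (array([ 447. , -162.8]), 39.5)
b_large large (array([ 445. , -162.8]), 40.0) (array([ 449. , -157.3]), 39.5)
b_large largest (array([ 443.5, -157.3]), 18.1) (array([ 445. , -161.8]), 27.9)
b_largest small (array([429.2, 117.6]), 16.6) (array([429.2, 118.1]), 19.8)
b_largest medium (array([454.7, 143.1]), 19.1) (array([457.2, 120.1]), 23.8)
b_largest large (array([442.7, 131.6]), 24.0) (array([445.7, 131.6]), 38.9)
b_largest largest (array([448.2, 131.1]), 40.0) (array([444.2, 130.1]), 40.0)
```

View pics/t1.png

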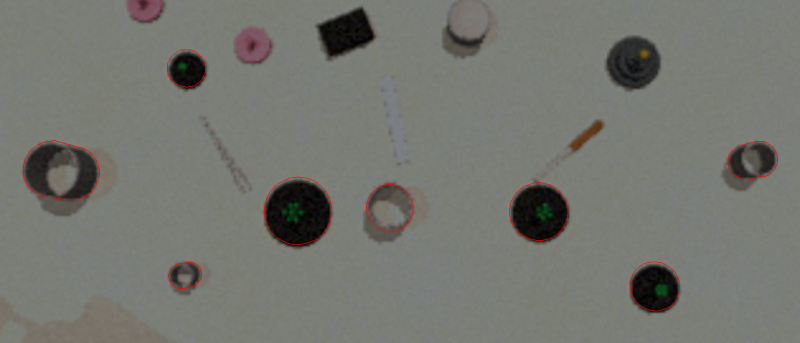

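View pics/s1.png

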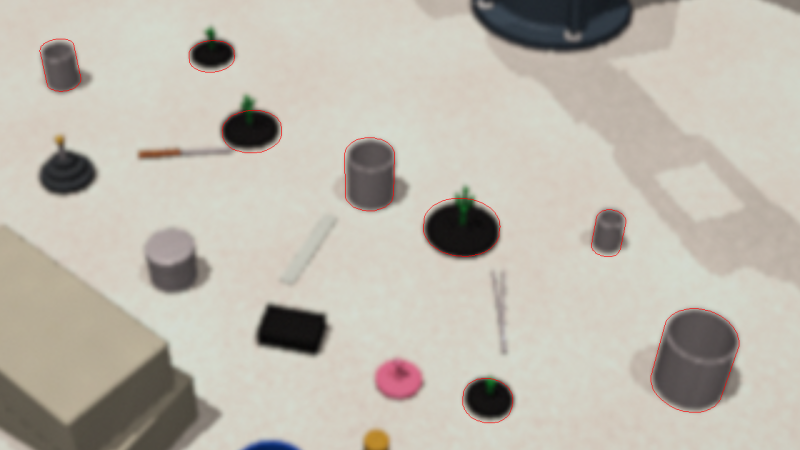

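```bash
sed -i 's/-10,40))/-10,200))/' h.py
python3 - <<'E'
from h import *
im={n:imaging.capture(n) for n in C}
T={"f_small":(372,265),"f_medium":(504,-418),"f_large":(453,17),"f_largest":(498,412),
"b_small":(627,271),"b_medium":(357,-299),"b_large":(446,-160),"b_largest":(447,131)}
for k,(x,y) in T.items():
    c,s=k.split("_"); d,h=F[s]
    if c=="b": d,h=d+.016,.008
    print(k,*[np.round(fit(n,im[n],x/1000,y/1000,d,0,h)[0]*1000,1) for n in("top","scene")])
E
```

```text
f_small [371. 265.] [375.5 267.5]
f_medium [ 503. -416.] [ 508.  -414.5]
f_large [450.  17.] [456.5  18.5]
f_largest [495.5 412. ] [499.5 414. ]
b_small [623.5 270. ] [626.5 271. ]
b_medium [ 351.  -300.5] [ 355. -299.]
b_large [ 443. -164.] [ 446.5 -162.5]
b_largest [444.5 131.5] [447.5 132. ]
```

Call:
drive_tool:
  deltas: "70 92 -292 -100 0;70 92 -292 -100 0;70 92 -292 -100 0;70 92 -292 -100 0;70 92 -292 -100 0;70 92 -292 -100 0;70 92 -292 -100 0;70 92 -292 -100 0;70 92 -292 -100 0"

```text
time_s: 1.2
position: [0.3731, 0.2665, 0.1227]
tcp_rot: [[-0.893, 0.451, 0.0], [0.451, 0.893, 0.001], [-0.0, 0.001, -1.0]]
force: [0.3, 0.9, 0.2]
opening: 0.805
grasp_force: 0.0
```

Call:
drive_tool:
  deltas: "60 0 0 -50 0;60 0 0 -80 0;60 0 0 -100 0;60 0 0 -115 0;60 0 0 -115 0;60 0 0 -115 0;15 0 0 -115 0;15 0 0 -115 0;15 0 0 -115 0;15 0 0 -115 0;15 0 0 -115 0;15 0 0 -115 0"

```text
time_s: 2.4
position: [0.3728, 0.2664, 0.0078]
tcp_rot: [[-0.893, 0.449, 0.0], [0.449, 0.893, 0.0], [-0.0, 0.0, -1.0]]
force: [-0.9, -0.2, 4.4]
opening: 0.326
grasp_force: 30.0
```

Call:
drive_tool:
  deltas: "15 0 0 0 0;15 0 0 0 0;15 0 0 20 0;15 0 0 60 0;15 0 0 95 0;15 0 0 95 0"

```text
time_s: 3.0
position: [0.375, 0.2675, 0.1058]
tcp_rot: [[-0.894, 0.449, 0.007], [0.449, 0.894, 0.003], [-0.005, 0.006, -1.0]]
force: [0.9, 1.1, -2.0]
opening: 0.328
grasp_force: 30.0
```

Run:
```python
from h import *
im={n:imaging.capture(n) for n in C}
u=proj("scene",[[.373,.266,.12]])[0];print(u);print(bot.read_state()["position"])
x,y=map(int,u)
cv2.imwrite("pics/g1.png",cv2.resize(im["scene"][y-75:y+75,x-100:x+100],None,fx=4,fy=4,interpolation=2)[:,:,::-1])
```

```text
[448.77582343 182.72658186]
[0.37287067 0.26650079 0.10289319]
```

View pics/g1.png

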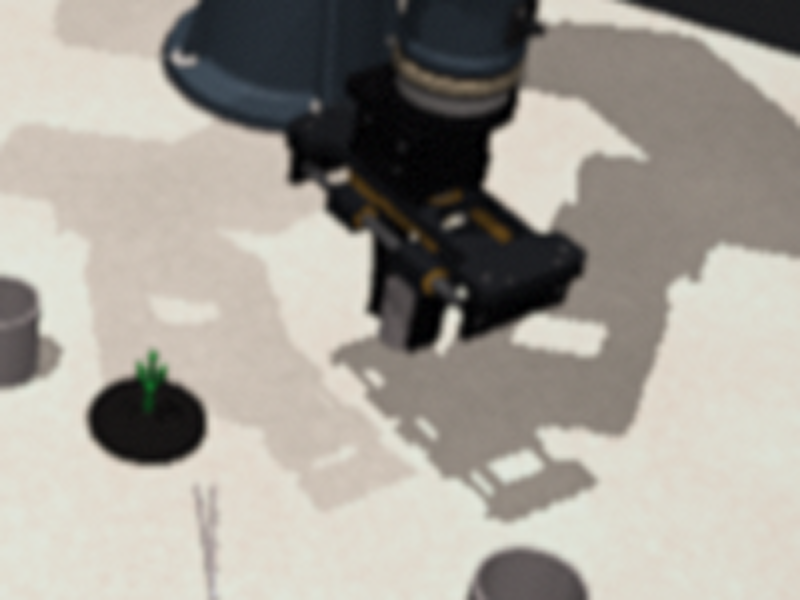

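Call:
drive_tool:
  deltas: "15 252 4.5 0 0;15 252 4.5 0 0;15 252 4.5 0 0;15 252 4.5 0 0;15 252 4.5 0 0;15 252 4.5 0 0;15 252 4.5 0 0;15 252 4.5 0 0;15 252 4.5 -20 0;15 252 4.5 -30 0;15 252 4.5 -30 0"

```text
time_s: 4.2
position: [0.6214, 0.2706, 0.0702]
tcp_rot: [[-0.894, 0.448, -0.006], [0.448, 0.894, -0.002], [0.005, -0.004, -1.0]]
force: [-0.7, -0.1, -0.4]
opening: 0.327
grasp_force: 30.0
```

Run:
```python
from h import *
im=imaging.capture("scene")
s=bot.read_state();p=s["position"];print(p,s["force"])
o=cv2.resize(im,None,fx=4,fy=4,interpolation=2)
for x,y,d,a1,b in((p[0],p[1],.03,p[2]-.008,p[2]+.032),(.625,.2705,.046,0,.008)):
    cv2.polylines(o,[np.int32(hull("scene",x,y,d,a1,b)*4+1.5)],True,(255,0,0),1)
x,y=map(int,proj("scene",[p])[0]*4)
cv2.imwrite("pics/g2.png",o[y-250:y+250,x-300:x+300,::-1])
```

```text
[0.6226315  0.27088521 0.07137566] [-0.06426977  0.62282071 -0.86289692]
```

View pics/g2.png

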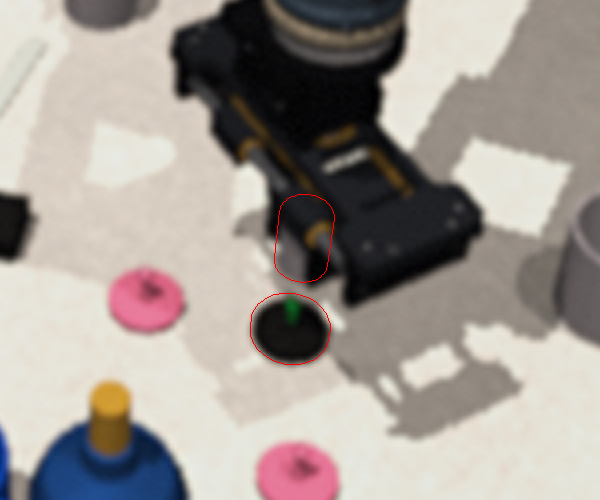

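Call:
drive_tool:
  deltas: "15 0 0 -30 0;15 0 0 -50 0;15 0 0 -56.5 0;15 0 0 -56.5 0;15 0 0 -56.5 0;15 0 0 -56.5 0"

```text
time_s: 4.85
position: [0.6253, 0.2711, 0.017]
tcp_rot: [[-0.894, 0.449, 0.002], [0.449, 0.894, 0.0], [-0.001, 0.001, -1.0]]
force: [0.0, -0.7, -1.5]
opening: 0.325
grasp_force: 30.0
```

Call:
drive_tool:
  deltas: "60 0 0 0 0;60 0 0 0 0;60 0 0 0 0;60 0 0 0 0;60 0 0 20 0;60 0 0 60 0;60 0 0 100 0;60 -50 0 110 0;60 -100 0 110 0;60 -150 0 110 0;60 -200 0 110 0;60 -200 0 110 0"

```text
time_s: 6.05
position: [0.4136, 0.269, 0.1251]
tcp_rot: [[-0.895, 0.447, -0.014], [0.447, 0.895, -0.004], [0.01, -0.01, -1.0]]
force: [-0.8, -1.0, -0.8]
opening: 0.693
grasp_force: 0.0
```

```bash
cat > chk.py <<'E'
from h import *
import sys
def chk(items,name,view=True):
    im={n:imaging.capture(n) for n in C}; tiles=[]
    for c,s,x,y in items:
        d,h=F[s]; z0,z1=(0,h)
        if c=="p": z0,z1=.008,h+.008
        if c=="b": d,z1=d+.016,.008
        for n in("top","scene"):
            p=fit(n,im[n],x/1000,y/1000,d,z0,z1)[0]; print(c,s,n,np.round(p*1000,1))
            u,v=map(int,proj(n,[[x/1000,y/1000,.03]])[0])
            tiles.append(cv2.resize(im[n][v-25:v+25,u-30:u+30],None,fx=6,fy=6,interpolation=2))
    cv2.imwrite(f"pics/{name}.png",np.vstack([np.hstack(tiles[i:i+2]) for i in range(0,len(tiles),2)])[:,:,::-1])
E
python3 -c "
from chk import *
chk([('p','small',625,270.5)],'c1')"
```

```text
p small top [623.5 260. ]
p small scene [635.  279.5]
```

View pics/c1.png

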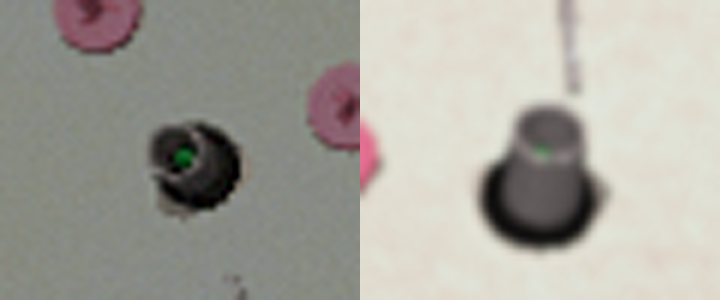

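```bash
cat > ov.py <<'E'
from h import *
def ov(sz,xy,name):
    """overlay expected base outline, flask lower/upper rim at per-camera base centre"""
    d,h=F[sz]; T=[]
    for n in("top","scene"):
        x,y=np.array(xy[n])/1000; im=imaging.capture(n); k=10 if sz in("small","medium") else 8
        o=cv2.resize(im,None,fx=k,fy=k,interpolation=2)
        for D,z0,z1,c in((d+.016,0,.008,(255,0,0)),(d,.008,.008,(255,255,0)),(d,h+.008,h+.008,(0,255,255))):
            cv2.polylines(o,[np.int32(hull(n,x,y,D,z0,z1)*k+k/2-.5)],True,c,1)
        u,v=map(int,proj(n,[[x,y,h/2]])[0]*k); T.append(o[v-200:v+200,u-200:u+200])
    cv2.imwrite(f"pics/{name}.png",np.hstack(T)[:,:,::-1])
E
python3 -c "
from ov import *
ov('small',dict(top=(623.5,270),scene=(626.5,271)),'o1')"
```

```text
(no output)
```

View pics/o1.png

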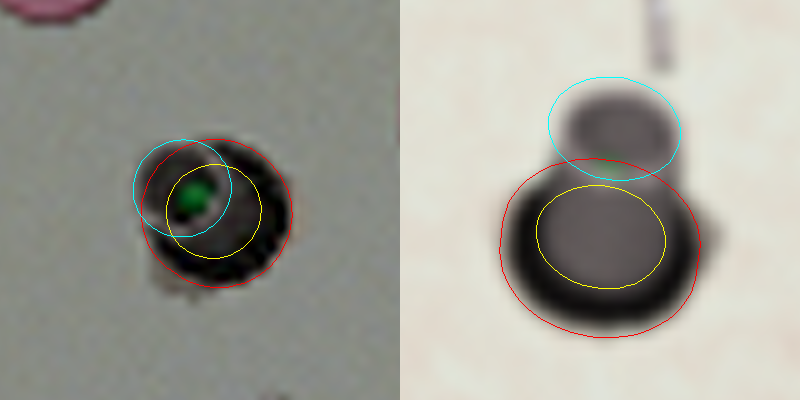

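Call:
drive_tool:
  deltas: "70 80.5 -686 0 0;70 80.5 -686 0 0;70 80.5 -686 0 0;70 80.5 -686 0 0;70 80.5 -686 0 0;70 80.5 -686 0 0;70 80.5 -686 0 0;70 80.5 -686 0 0;70 80.5 -686 0 0;70 80.5 -686 0 0;70 80.5 -686 0 0;70 80.5 -686 0 0"

```text
time_s: 7.45
position: [0.4957, -0.3296, 0.1261]
tcp_rot: [[-0.893, 0.451, 0.002], [0.451, 0.893, -0.002], [-0.002, -0.001, -1.0]]
force: [0.2, -0.2, 0.1]
opening: 0.804
grasp_force: 0.0
```

Call:
drive_tool:
  deltas: "70 0 0 0 0;70 0 0 0 0;70 0 0 0 0;70 0 0 0 0;70 0 0 0 0;70 0 0 0 0"

```text
time_s: 8.05
position: [0.4948, -0.324, 0.1262]
tcp_rot: [[-0.894, 0.448, -0.0], [0.448, 0.894, 0.0], [0.0, 0.0, -1.0]]
force: [-0.3, -0.1, -0.1]
opening: 0.804
grasp_force: 0.0
```

Call:
drive_tool:
  deltas: "70 10.5 -91.5 0 0;70 10.5 -91.5 0 0;70 10.5 -91.5 0 0;70 10.5 -91.5 -30 0;70 10.5 -91.5 -60 0;70 10.5 -91.5 -90 0;70 10.5 -91.5 -111.5 0;70 10.5 -91.5 -111.5 0;70 10.5 -91.5 -111.5 0"

```text
time_s: 8.95
position: [0.5052, -0.4158, 0.0147]
tcp_rot: [[-0.894, 0.449, -0.0], [0.449, 0.894, 0.001], [0.001, 0.0, -1.0]]
force: [0.1, -0.8, 0.6]
opening: 0.803
grasp_force: 0.0
```

Call:
drive_tool:
  deltas: "25 0 0 0 0;25 0 0 0 0;25 0 0 0 0;25 0 0 0 0;25 0 0 0 0;25 0 0 0 0;25 0 0 0 0;25 0 0 0 0;25 0 0 30 0;25 0 0 60 0;25 0 0 85 0;25 0 0 85 0"

```text
time_s: 10.15
position: [0.5069, -0.4182, 0.1028]
tcp_rot: [[-0.893, 0.449, 0.005], [0.449, 0.893, -0.005], [-0.007, -0.002, -1.0]]
force: [0.5, -0.6, -0.7]
opening: 0.477
grasp_force: 30.0
```

Call:
drive_tool:
  deltas: "25 -152.5 115.5 0 0;25 -152.5 115.5 0 0;25 -152.5 115.5 0 0;25 -152.5 115.5 0 0;25 -152.5 115.5 0 0;25 -152.5 115.5 0 0;25 -152.5 115.5 0 0;25 -152.5 115.5 -30 0;25 -152.5 115.5 -60 0;25 -152.5 115.5 -76.5 0;25 -152.5 115.5 -76.5 0;25 -152.5 115.5 -76.5 0"

```text
time_s: 11.35
position: [0.3536, -0.3021, 0.0222]
tcp_rot: [[-0.894, 0.449, 0.0], [0.449, 0.894, -0.001], [-0.001, -0.0, -1.0]]
force: [0.0, -0.5, -0.4]
opening: 0.475
grasp_force: 30.4
```

Call:
drive_tool:
  deltas: "25 0 0 0 0;25 0 0 0 0;70 0 0 0 0;70 0 0 0 0;70 0 0 0 0;70 0 0 0 0;70 0 0 25 0;70 0 0 60 0;70 0 0 100 0;70 0 0 125 0;70 0 0 125 0"

```text
time_s: 12.45
position: [0.354, -0.3029, 0.1513]
tcp_rot: [[-0.894, 0.449, 0.005], [0.449, 0.894, -0.007], [-0.007, -0.004, -1.0]]
force: [1.1, -0.7, -0.6]
opening: 0.804
grasp_force: 0.0
```

Call:
drive_tool:
  deltas: "87 0 50 0 0;87 0 100 0 0;87 0 150 0 0;87 0 200 0 0;87 0 250 0 0;87 0 250 0 0"

```text
time_s: 13.05
position: [0.3484, -0.0443, 0.147]
tcp_rot: [[-0.897, 0.441, -0.007], [0.441, 0.897, 0.004], [0.008, 0.001, -1.0]]
force: [1.1, 0.4, -0.1]
opening: 0.998
grasp_force: 0.0
```

```bash
python3 -c "
from ov import *
ov('medium',dict(top=(351,-300.5),scene=(355,-299)),'o2');print(bot.read_state()['position'])"
```

```text
[ 0.35197142 -0.04949504  0.14747785]
```

View pics/o2.png

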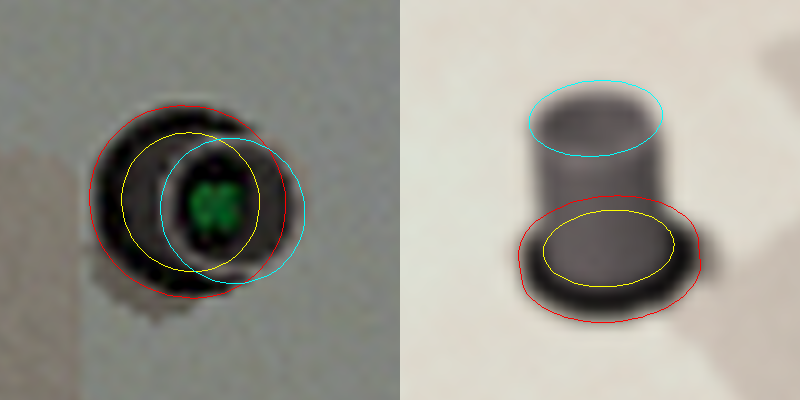

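Call:
drive_tool:
  deltas: "87 100 68 0 0;87 100 68 0 0;87 100 68 0 0;87 100 68 0 0;87 100 68 -40 0;87 100 68 -80 0;87 100 68 -110 0;87 100 68 -123.5 0;87 100 68 -123.5 0;87 100 68 -123.5 0"

```text
time_s: 14.15
position: [0.4519, 0.0157, 0.0244]
tcp_rot: [[-0.892, 0.451, -0.002], [0.451, 0.892, 0.0], [0.001, -0.001, -1.0]]
force: [-0.9, -0.3, 0.8]
opening: 1.001
grasp_force: 0.0
```

Call:
drive_tool:
  deltas: "40 0 0 0 0;40 0 0 0 0;40 0 0 0 0;40 0 0 0 0;40 0 0 0 0;40 0 0 0 0;40 0 0 0 0;40 0 0 0 0;40 0 0 30 0;40 0 0 60 0;40 0 0 90 0;40 0 0 90 0"

```text
time_s: 15.35
position: [0.4546, 0.0168, 0.117]
tcp_rot: [[-0.894, 0.449, 0.006], [0.449, 0.894, -0.001], [-0.006, 0.002, -1.0]]
force: [1.8, -0.1, -3.5]
opening: 0.612
grasp_force: 30.0
```

```bash
python3 -c "
from ov import *
s=bot.read_state();print(s['position'],s['opening'],s['grasp_force'])"
```

```text
[0.45461906 0.01676781 0.11704611] 0.6124741677639614 29.99718687402165
```

Call:
drive_tool:
  deltas: "40 -7 -179.5 0 0;40 -7 -179.5 0 0;40 -7 -179.5 0 0;40 -7 -179.5 0 0;40 -7 -179.5 0 0;40 -7 -179.5 0 0;40 -7 -179.5 0 0;40 -7 -179.5 -20 0;40 -7 -179.5 -30 0;40 -7 -179.5 -30 0;40 -7 -179.5 -30 0;40 -7 -179.5 -30 0"

```text
time_s: 16.55
position: [0.446, -0.1623, 0.0849]
tcp_rot: [[-0.894, 0.448, 0.001], [0.448, 0.894, -0.0], [-0.001, -0.0, -1.0]]
force: [-0.2, -0.2, -2.1]
opening: 0.612
grasp_force: 30.0
```

Call:
drive_tool:
  deltas: "40 -0.5 -1 -25 0;40 -0.5 -1 -45 0;40 -0.5 -1 -51.5 0;40 -0.5 -1 -51.5 0;40 -0.5 -1 -51.5 0;40 -0.5 -1 -51.5 0"

```text
time_s: 17.15
position: [0.4456, -0.1638, 0.0336]
tcp_rot: [[-0.894, 0.449, 0.001], [0.449, 0.894, -0.001], [-0.001, -0.0, -1.0]]
force: [0.4, 0.3, -1.4]
opening: 0.612
grasp_force: 30.0
```

Call:
drive_tool:
  deltas: "87 0 0 0 0;87 0 0 0 0;87 0 0 0 0;87 0 0 0 0;87 0 0 0 0;87 0 0 30 0;87 0 0 70 0;87 0 0 110 0;87 0 0 120 0;87 0 50 120 0;87 0 100 120 0;87 0 100 120 0"

```text
time_s: 18.35
position: [0.4421, -0.0579, 0.1524]
tcp_rot: [[-0.896, 0.444, -0.005], [0.444, 0.896, 0.003], [0.006, 0.001, -1.0]]
force: [-0.3, -0.5, 0.1]
opening: 0.995
grasp_force: 0.0
```

Call:
drive_tool:
  deltas: "87 0 50 0 0;87 0 100 0 0;87 0 150 0 0;87 0 200 0 0;87 0 250 0 0;87 0 250 0 0;87 0 250 0 0"

```text
time_s: 19.05
position: [0.4445, 0.1872, 0.1524]
tcp_rot: [[-0.895, 0.446, -0.001], [0.446, 0.895, -0.001], [0.001, -0.001, -1.0]]
force: [0.4, -0.8, 0.3]
opening: 0.998
grasp_force: 0.0
```

```bash
python3 -c "
from ov import *
ov('large',dict(top=(443,-164),scene=(446.5,-162.5)),'o3');print(bot.read_state()['position'])"
```

```text
[0.4448874 0.1853899 0.1525606]
```

View pics/o3.png

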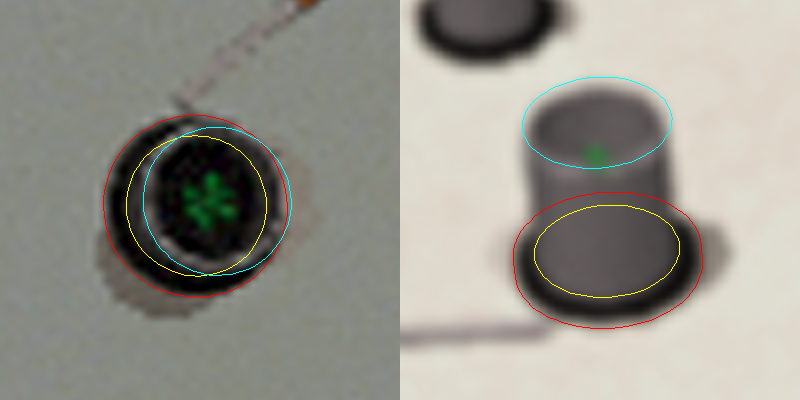

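Call:
drive_tool:
  deltas: "87 52.5 227 0 0;87 52.5 227 0 0;87 52.5 227 0 0;87 52.5 227 0 0;87 52.5 227 0 0;87 52.5 227 0 0;87 52.5 227 0 0;87 52.5 227 -20 0;87 52.5 227 -40 0;87 52.5 227 -40 0;87 52.5 227 -40 0"

```text
time_s: 20.25
position: [0.4978, 0.4113, 0.1129]
tcp_rot: [[-0.892, 0.451, -0.002], [0.451, 0.892, -0.001], [0.001, -0.002, -1.0]]
force: [-0.1, -0.0, 1.0]
opening: 1.002
grasp_force: 0.0
```

Correct y by +1.5, descend to TCP z = 35, and grip.

Call:
drive_tool:
  deltas: "87 0 1.5 0 0;87 0 1.5 -20 0;87 0 1.5 -40 0;87 0 1.5 -60 0;87 0 1.5 -78 0;87 0 1.5 -78 0;87 0 1.5 -78 0"

```text
time_s: 20.95
position: [0.4982, 0.4152, 0.036]
tcp_rot: [[-0.893, 0.449, 0.001], [0.449, 0.893, 0.001], [-0.001, 0.001, -1.0]]
force: [1.0, -0.2, 0.0]
opening: 0.998
grasp_force: 0.0
```

Call:
drive_tool:
  deltas: "52 0 0 0 0;52 0 0 0 0;52 0 0 0 0;52 0 0 0 0;52 0 0 0 0;52 0 0 0 0;52 0 0 0 0;52 0 0 30 0;52 0 0 60 0;52 0 0 90 0;52 0 0 90 0;52 0 0 90 0"

```text
time_s: 22.15
position: [0.4975, 0.4151, 0.125]
tcp_rot: [[-0.893, 0.449, 0.0], [0.449, 0.893, 0.001], [-0.0, 0.001, -1.0]]
force: [-0.7, -0.3, -3.3]
opening: 0.762
grasp_force: 30.0
```

Call:
drive_tool:
  deltas: "52 -51.5 -281 0 0;52 -51.5 -281 0 0;52 -51.5 -281 0 0;52 -51.5 -281 0 0;52 -51.5 -281 0 0;52 -51.5 -281 0 0;52 -51.5 -281 0 0;52 -51.5 -281 0 0;52 -51.5 -281 0 0;52 -51.5 -281 0 0;52 -51.5 -281 0 0;52 -51.5 -281 0 0"

```text
time_s: 23.35
position: [0.4461, 0.1348, 0.125]
tcp_rot: [[-0.894, 0.448, 0.0], [0.448, 0.894, 0.0], [-0.0, 0.0, -1.0]]
force: [-0.2, 0.0, -2.8]
opening: 0.76
grasp_force: 30.0
```

Call:
drive_tool:
  deltas: "52 -1 -2.5 0 0;52 -1 -2.5 -20 0;52 -1 -2.5 -45 0;52 -1 -2.5 -70 0;52 -1 -2.5 -81.5 0;52 -1 -2.5 -81.5 0;52 -1 -2.5 -81.5 0;52 -1 -2.5 -81.5 0"

```text
time_s: 24.15
position: [0.4455, 0.1315, 0.0439]
tcp_rot: [[-0.893, 0.449, 0.001], [0.449, 0.893, 0.0], [-0.001, 0.0, -1.0]]
force: [-0.3, -0.6, -3.4]
opening: 0.762
grasp_force: 30.0
```

Call:
drive_tool:
  deltas: "87 0 0 0 0;87 0 0 0 0;87 0 0 0 0;87 0 0 0 0;87 0 0 0 0;87 0 0 30 0;87 0 0 70 0;87 0 0 110 0;87 0 0 120 0;87 0 0 120 0"

```text
time_s: 25.15
position: [0.4462, 0.1316, 0.1652]
tcp_rot: [[-0.894, 0.449, 0.005], [0.449, 0.894, 0.0], [-0.004, 0.002, -1.0]]
force: [0.2, 0.1, 0.1]
opening: 1.001
grasp_force: 0.0
```

Call:
drive_tool:
  deltas: "87 -40 50 0 0;87 -80 100 0 0;87 -100 150 0 0;87 -100 200 0 0;87 -100 250 0 0;87 -100 250 0 0;87 -100 250 0 0"

```text
time_s: 25.85
position: [0.3442, 0.3846, 0.1617]
tcp_rot: [[-0.895, 0.445, -0.001], [0.445, 0.895, 0.0], [0.001, -0.0, -1.0]]
force: [0.5, -0.5, -0.2]
opening: 1.001
grasp_force: 0.0
```

```bash
python3 -c "
from ov import *
ov('largest',dict(top=(444.5,131.5),scene=(447.5,132)),'o4')
cv2.imwrite('pics/end.png',imaging.capture('scene')[100:320,180:520,::-1].repeat(2,0).repeat(2,1))
s=bot.read_state();print(s['position'],s['force'])"
```

```text
[0.3438082  0.38017832 0.16184992] [-0.61294689 -0.65336766 -0.71196667]
```

View pics/o4.png

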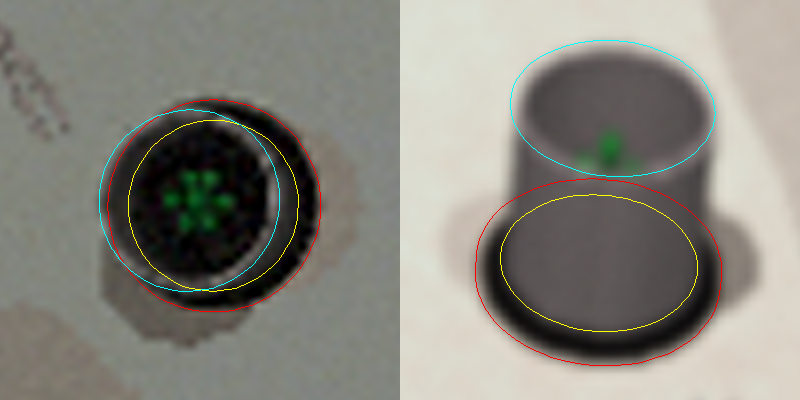

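View pics/end.png

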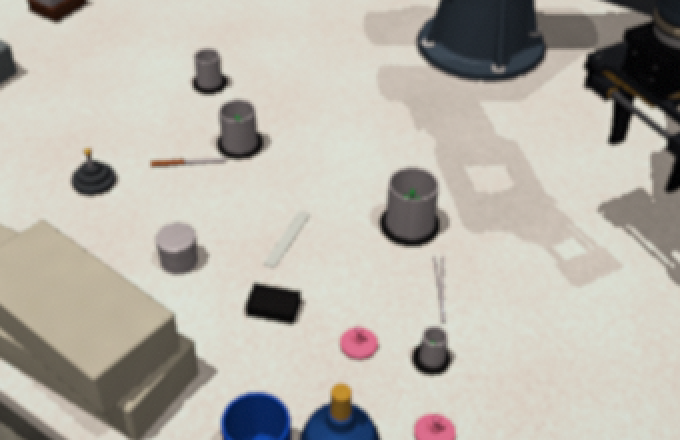

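All four flasks stand upright and roughly centred (within about 2 mm) on their own bases. The tin and stand are where they were, and the gripper is clear.

```bash
python3 -c "
from rig import bot
print(bot.hand_in())"
```

```text
the job is handed in; nothing more can be done
None
```

I stood all four flasks over the trees on the bases of their own size, smallest to largest, upright and centred to within about 2 mm by the overlay pictures; the tin and stand weren't touched, and I handed the job in at about 26 s of the 128 s allowed.

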